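# Crank the coffee mill through its heavy spot

### The arm

A 6-joint arm with a two-finger parallel gripper is mounted at the origin on the work surface; the furniture and walls round the work are solid. World frame = base frame: x ahead of the robot, y to its left, z up, the work surface at z = 0. Lengths are in m, angles in rad, forces in N, time in s.
With the tool pointing down it reaches from about 0.275 to 0.75 m from the base axis. Payload 10.2 kg.
Tool frame: the origin (TCP) lies midway between the tips of the shut fingers; the grasp point (between the pads) lies 19 mm behind it; z points along the fingers, y is the direction in which the jaws open and shut (so a half turn about z gives the same grasp; the last joint's range is limited). The gripper opens to 88 mm and grips with 3 to 60 N. Pads are 18 mm wide; open, the fingers measure 123 mm over their backs; the gripper's body (75 mm by 187 mm) begins 45 mm behind the grasp point.
Start: joints at [-1.564, 0.313, 1.498, -0, 1.331, -0.223], TCP at [0.12, -0.511, 0.239] pointing down, gripper open.
Joint ranges: [-2.94, 2.94], [-0.97, 2.17], [0.19, 2.56], [-1.23, 4.37], [0.02, 3.11], [-2.88, 2.88]. Speed limits (rad/s): [2.39, 2.39, 3.01, 3.14, 3.14, 3.14].

### API

Orientations are given as a rotation vector (axis times angle).
In Python, from cell import r gives the robot as it stands.
- The arm moves only by the shell command python3 -m inch 'ROWS' [FORCE]. ROWS is JSON, a list of rows, each an object of numbers: "hand": the opening in per cent of the stroke, from 0 (shut) to 100 (fully open); "dx", "dy", "dz": the shift along the world's x, y, z in mm; "rx", "ry", "rz": the turn, a rotation vector about the world's x, y, z in rad. In form: [{"hand": .., "dx": .., "dy": .., "dz": .., "rx": .., "ry": .., "rz": ..}, ...]. A call has 1 to 12 rows; each row is the pose to reach, as a shift and turn from the pose measured when the call began; what a row does not reach only later rows make up. A row lasts 1/10 s, in which the tool goes at most 50 mm and 8.59 degrees, less where a joint would pass 70% of its speed; a pose out of reach is approached as far as the arm can. A call with a gripper value outside its range is refused whole. The fingers move at their own pace and stop on an object; FORCE is the grip in N (left out, the last holds). Time passes only in rows, so rows that repeat a pose let the fingers close. It gives the time, the measured TCP pose, the force and the opening at its end, in the units of the state.
- r.get_obs(): the state, without advancing time (a new reading comes with each control period).
- r.grab_frame(name): name is "side" or "top" or "wrist"; returns the picture (480x640x3 uint8, red, green, blue); there is no depth.
- r.get_calibration(name): a dict with "camera_matrix" (3x3 intrinsics, pixels), "k1" (the pictures are not rectified: a ray, as slopes to the right and down, at radius r is drawn at 1 + k1 r^2 times it, then the intrinsics apply), "T" (4x4, takes a point from camera to world coordinates). Camera axes: x right, y down, z forward; pixel columns grow to the right and rows downward; lengths in m; the calibration is good to about 2 mm. A picture is of the moment at which its call begins: read the wrist's pose just before it. get_calibration takes no time and is no camera call; for the wrist camera it gives the pose at the moment of the call.
- r.job_done(): hands the job in, once; it reports no verdict.
Trained networks look in the newest picture that a camera, given by its name, has taken for a name from the list of things; names that differ only in an ending like _2 or _b are one class to them, and where a whole thing is asked for, a point or a joint stands for the part that bears it (a point fixed in the world has none). Each returns a list of dicts, best first, with "conf" (0 to 1); they miss things now and then, are a little off and sometimes report something else, mostly with a low value. They report only what shows in the picture. A call takes as long as a camera call.
- r.boxes_of(name, camera): "extent" ([left, top, right, bottom] in pixels, round what is visible of it).
- r.outline_of(name, camera): "region" (480x640 bool, what is visible of it) and "extent" ([left, top, right, bottom] in pixels, round what is visible of it).
The state is a dict: "t": time; "joints": joint angles; "qvel": joint speeds; "effort": joint torques, N m; "tool_pos": TCP position; "tool_rot": TCP orientation; "force": force on the tool from outside, world axes, zero at the start; "torque": the same for the moment, N m; "finger_gap": finger opening in m.
Only numpy, scipy, OpenCV 4.12 (cv2) and the standard library are available. Lean on these libraries where they do the work, as an engineer would, in place of code of your own. Each camera call takes 0.05 s, during which the arm holds its last target.

### The job

Grind with the wooden coffee mill: take its crank by the knob and turn it clockwise (seen from above) two full turns and then on until the crank arm points at the red dot, and let go there. Each turn has a heavy spot and the crank tries to run on after it, so keep hold and keep the pace steady, at no moment faster than half a turn a second. Leave the white spice mill alone.

Things in the scene. Friction and masses are not known exactly. Their poses are not given: they have to be found in the camera images.
- coffee_mill: Coffee mill fixed to the table: brown wooden body 100 x 100 mm, dark top plate 110 x 110 mm at z 104 mm, domed steel hopper, steel crank on top with a dark wooden knob. Origin: centre of the underside; the crank's upright axis (z) passes through it. Its -x axis points out of the front with the small drawer; the red dot (15 mm) lies on the top plate, 45 mm from the axis towards -x.
- coffee_mill_crank (a joint): Crank angle, rad, grows clockwise from above, over whole turns. 0: arm points at the dot; at q the knob lies in plan direction mill yaw + pi - q. Starts at -1.0 to -0.45, just before the dot; job ends at 12.57. Resists with 0.30 N m + 0.33 N m x sin(q): heaviest 1/4 turn past the dot (11 N at the knob); round 3/4 it runs on by itself unless held; near the dot it stays where left.
- coffee_mill_grip (a point): Middle of the coffee mill's crank knob, where to grip, 60 mm from the crank's axis, z 191 mm. The knob is round, upright, 24 mm in diameter, z 166 to 212 mm, and spins freely on its pin, so the gripper need not turn with the crank. The steel arm under it is 14 mm wide, top at z 163 mm; a brass nut on the axis reaches z 171 mm.
- spice_mill_grip (a point): Middle of the knob of the other mill, to be left alone: a slightly smaller white spice mill with a black knob, crank radius 50 mm, knob middle at z 181 mm and top at z 202 mm.

How it is judged:
On the way, in this order (a step that is already met when the one before it is completed fails the run):
1. the coffee mill's crank has been turned clockwise past its first heavy spot, to half a turn past the dot (value of joint coffee_mill_crank above 3.14 rad), for 0.1 s.
2. the crank has been turned past the second heavy spot, to one and a half turns past the dot (value of joint coffee_mill_crank above 9.42 rad), for 0.1 s.
At the end, for the whole second after the job is handed in: The coffee mill's crank has made its two full turns clockwise and on to the red dot (joint at 12.57 within 0.35 rad, 20 degrees), stands still and is released; the spice mill's knob is within 20 mm of where it was (value of joint coffee_mill_crank between 12.216 and 12.916 rad and velocity of joint coffee_mill_crank between -0.1 and 0.1 rad/s and distance of spice_mill_grip from where it was at the start of the episode below 0.02 m); the robot touches nothing.
It fails at once if the coffee mill's crank turned faster than the asked half turn a second (3.1 rad/s) with a margin: over 4 rad/s (velocity of joint coffee_mill_crank above 4 rad/s or velocity of joint coffee_mill_crank below -4 rad/s).
It fails at once if the spice mill's crank was turned, its knob moved more than 20 mm (distance of spice_mill_grip from where it was at the start of the episode above 0.02 m).
It also fails if it takes over 67 s, if anything falls off the work surface, if the arm or the gripper's body presses on something with over 40 N, if the wrist force passes 120 N, or if a joint passes its speed limit or range.

## Working session

There is one attempt and no reset: what is moved stays moved. The work goes in short steps, Python scripts to look and compute and a shell command to move; the robot and the scene stay as the last step left them, time stands still between calls to the robot, and variables do not carry over. Pictures are saved under pics/ and viewed, and the job is handed in when it is done.

```bash
ls; mkdir -p pics; python3 - <<'E'
from cell import r
import cv2
o=r.get_obs();print({k:o[k] for k in('t','tool_pos','tool_rot','finger_gap','force')})
for c in('side','top','wrist'):
    cv2.imwrite(f'pics/{c}0.png',r.grab_frame(c)[:,:,::-1])
    for n in('coffee_mill','coffee_mill_grip','spice_mill_grip'):
        print(c,n,[(round(b['conf'],2),[round(float(v)) for v in b['extent']]) for b in r.boxes_of(n,c)])
    cal=r.get_calibration(c);print(cal)
E
```

```text
pics
{'t': 0.0, 'tool_pos': array([ 0.11956694, -0.51094753,  0.23817287]), 'tool_rot': array([-3.11962475e+00, -3.60062166e-01, -1.78604036e-04]), 'finger_gap': 0.08847720866259265, 'force': array([ 0.39351956, -0.53084266, -0.58709006])}
side coffee_mill [(0.81, [246, 124, 318, 240])]
side coffee_mill_grip [(0.51, [290, 121, 305, 148])]
side spice_mill_grip [(0.79, [364, 305, 379, 329])]
{'camera_matrix': array([[477.64407613,   0.        , 313.32152521],
       [  0.        , 477.64407613, 234.52491641],
       [  0.        ,   0.        ,   1.        ]]), 'k1': 0.027410598636150408, 'T': array([[-0.93885638,  0.26287218, -0.22236661,  0.64289812],
       [ 0.34427836,  0.72534866, -0.59610547,  0.4818269 ],
       [ 0.00459378, -0.63621344, -0.77149942,  0.79316362],
       [ 0.        ,  0.        ,  0.        ,  1.        ]])}
top coffee_mill [(0.93, [379, 201, 440, 263])]
top coffee_mill_grip [(0.58, [424, 239, 438, 253])]
top spice_mill_grip []
{'camera_matrix': array([[615.47903988,   0.        , 313.38469435],
       [  0.        , 615.47903988, 231.73918593],
       [  0. 
[... 237 characters left out ...]
453,  1.41574976],
       [ 0.        ,  0.        ,  0.        ,  1.        ]])}
wrist coffee_mill []
wrist coffee_mill_grip []
wrist spice_mill_grip []
{'camera_matrix': array([[417.54504785,   0.        , 324.4868733 ],
       [  0.        , 417.54504785, 232.14289836],
       [  0.        ,   0.        ,   1.        ]]), 'k1': 0.02112154264247397, 'T': array([[ 2.26458338e-01, -9.35762726e-01, -2.70304906e-01,
         1.89061541e-01],
       [-9.74020809e-01, -2.17480495e-01, -6.31323813e-02,
        -4.94437121e-01],
       [ 2.90884426e-04,  2.77579457e-01, -9.60702639e-01,
         3.85085937e-01],
       [ 0.00000000e+00,  0.00000000e+00,  0.00000000e+00,
         1.00000000e+00]])}
```

View pics/side0.png

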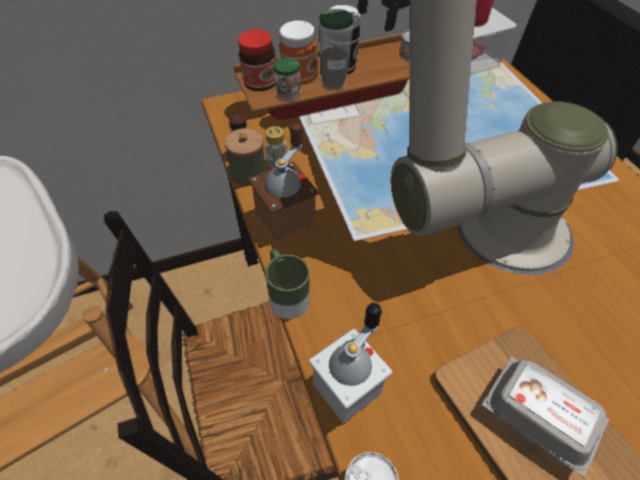

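View pics/top0.png

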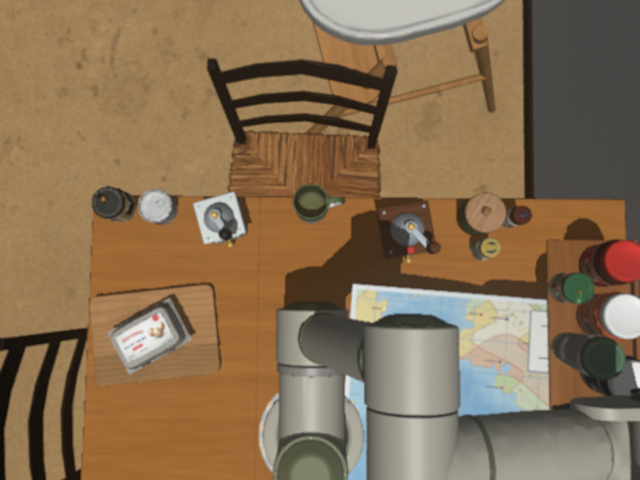

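The side view shows the coffee mill at about (285,195), its knob near (296,134) and the spice mill at (350,365). In the top view the coffee mill is at (407,230), the knob at (433,247), the red dot at (411,250), and the white mill at (219,218).

```bash
cat > h.py <<'E'
import numpy as np,cv2
from cell import r
def ray(cal,uv):
    K=cal['camera_matrix'];d=np.array([(uv[0]-K[0,2])/K[0,0],(uv[1]-K[1,2])/K[1,1]]);u=d.copy()
    for _ in range(20): u=d/(1+cal['k1']*(u@u))
    T=cal['T'];v=T[:3,:3]@np.array([u[0],u[1],1.]);return T[:3,3],v/np.linalg.norm(v)
def atz(cal,uv,z):
    o,v=ray(cal,uv);return o+v*(z-o[2])/v[2]
def tri(obs):
    A=np.zeros((3,3));b=np.zeros(3);R=[ray(c,p) for c,p in obs]
    for o,v in R: P=np.eye(3)-np.outer(v,v);A+=P;b+=P@o
    x=np.linalg.solve(A,b);return x,[np.linalg.norm((np.eye(3)-np.outer(v,v))@(x-o)) for o,v in R]
E
python3 - <<'E'
from h import *
t,s=r.get_calibration('top'),r.get_calibration('side')
for c in('top','side'):
    im=r.grab_frame(c)
    for n in('coffee_mill_grip','spice_mill_grip'):
        for b in r.outline_of(n,c)[:2]:
            m=b['region'];print(c,n,round(b['conf'],2),b['extent'],np.argwhere(m).mean(0)[::-1],m.sum())
    x0,y0=(340,170) if c=='top' else (230,100)
    cv2.imwrite(f'pics/{c}1.png',cv2.resize(im[y0:y0+150,x0:x0+150,::-1],None,fx=4,fy=4,interpolation=cv2.INTER_CUBIC))
print(tri([(t,(431,246)),(s,(297.5,134.5))]))
print('dot',atz(t,(411,250.5),.105))
print('knob',atz(t,(431,246),.191))
E
```

```text
top spice_mill_grip 0.52 [218.5, 227.3, 232.3, 240.3] [225.13385827 233.54330709] 127
side coffee_mill_grip 0.66 [289.7, 121.0, 305.0, 146.9] [295.57489879 135.06072874] 247
side spice_mill_grip 0.89 [364.3, 303.1, 382.5, 331.2] [372.72207792 315.22077922] 385
(array([ 0.4136227 , -0.23392099,  0.19240945]), [np.float64(0.002805532754800636), np.float64(0.0028055327548006195)])
dot [ 0.41119884 -0.20792997  0.105     ]
knob [ 0.41627595 -0.23533648  0.191     ]
```

View pics/top1.png

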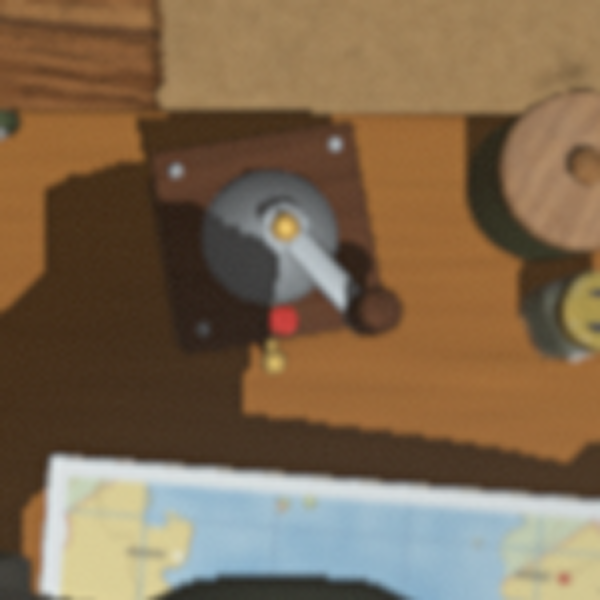

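View pics/side1.png

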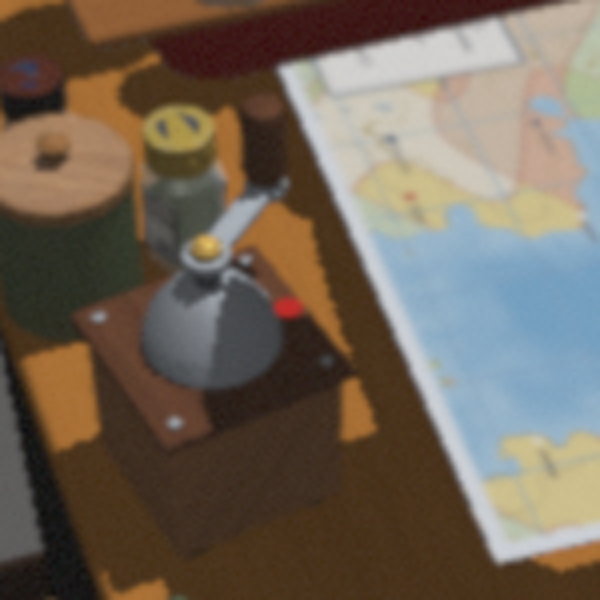

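The crops show the knob top centre at top-view (434.7,247), brass nut at (411.5,226.7) and dot at (411.2,250). In the side view the knob is at (295.5,134.5), nut at (281.7,161.7) and dot at (302,176.7).

```bash
python3 - <<'E'
from h import *
t,s=r.get_calibration('top'),r.get_calibration('side')
P={}
for n,a,b,z in(('knobmid',None,(295.5,134.5),.191),('knobtop',(434.7,247),(295.8,125.3),.212),('nut',(411.5,226.7),(281.7,161.7),.169),('dot',(411.2,250),(302,176.7),.105)):
    if a: print(n,tri([(t,a),(s,b)]),atz(t,a,z),atz(s,b,z))
    else: print(n,atz(s,b,z))
sc=[atz(t,(340+u/4,170+v/4),.106) for u,v in((176,171),(335,144),(203,329))]
d1=sc[1]-sc[0];d2=sc[2]-sc[0];print(sc,np.degrees(np.arctan2(d1[1],d1[0])),np.degrees(np.arctan2(d2[1],d2[0])),'centre',(sc[1]+sc[2])/2)
E
```

```text
knobmid [ 0.414367   -0.23541384  0.191     ]
knobtop (array([ 0.41271321, -0.23889574,  0.21041376]), [np.float64(0.0006197041662037439), np.float64(0.0006197041662037316)]) [ 0.41319439 -0.2388673   0.212     ] [ 0.41280517 -0.23660062  0.212     ]
nut (array([ 0.45621148, -0.20070161,  0.16200189]), [np.float64(0.0007370420266630407), np.float64(0.0007370420266629684)]) [ 0.45627631 -0.20000322  0.169     ] [ 0.45764225 -0.192754    0.169     ]
dot (array([ 0.41200934, -0.20879354,  0.10024796]), [np.float64(0.000545104457989091), np.float64(0.0005451044579890748)]) [ 0.41226603 -0.20835435  0.105     ] [ 0.41312035 -0.20378069  0.105     ]
[array([ 0.49117824, -0.15048572,  0.106     ]), array([ 0.50642128, -0.23495267,  0.106     ]), array([ 0.40696653, -0.16497151,  0.106     ])] -79.77041653327001 -170.23970841865386 centre [ 0.4566939  -0.19996209  0.106     ]
```

```bash
python3 - <<'E'
from h import *
from scipy.spatial.transform import Rotation as R
print(R.from_rotvec(r.get_obs()['tool_rot']).as_matrix().round(3))
E
python3 -m inch '[{"hand":100,"dx":0,"dy":20,"dz":30},{"dx":10,"dy":50,"dz":60},{"dx":30,"dy":85,"dz":80},{"dx":55,"dy":120,"dz":80},{"dx":80,"dy":155,"dz":80},{"dx":105,"dy":190,"dz":80},{"dx":135,"dy":220,"dz":80},{"dx":165,"dy":245,"dz":80},{"dx":195,"dy":262,"dz":80},{"dx":225,"dy":271,"dz":80},{"dx":240,"dy":271,"dz":80},{"dx":240,"dy":271,"dz":80}]' 50
```

```text
[[ 0.974  0.228  0.   ]
 [ 0.228 -0.974  0.   ]
 [ 0.    -0.    -1.   ]]invalid input
```

```bash

python3 -m inch '[{"hand":100,"dx":0,"dy":20,"dz":30,"rx":0,"ry":0,"rz":0},{"hand":100,"dx":10,"dy":50,"dz":60,"rx":0,"ry":0,"rz":0},{"hand":100,"dx":30,"dy":85,"dz":80,"rx":0,"ry":0,"rz":0},{"hand":100,"dx":55,"dy":120,"dz":80,"rx":0,"ry":0,"rz":0},{"hand":100,"dx":80,"dy":155,"dz":80,"rx":0,"ry":0,"rz":0},{"hand":100,"dx":105,"dy":190,"dz":80,"rx":0,"ry":0,"rz":0},{"hand":100,"dx":135,"dy":220,"dz":80,"rx":0,"ry":0,"rz":0},{"hand":100,"dx":165,"dy":245,"dz":80,"rx":0,"ry":0,"rz":0},{"hand":100,"dx":195,"dy":262,"dz":80,"rx":0,"ry":0,"rz":0},{"hand":100,"dx":225,"dy":271,"dz":80,"rx":0,"ry":0,"rz":0},{"hand":100,"dx":240,"dy":271,"dz":80,"rx":0,"ry":0,"rz":0},{"hand":100,"dx":240,"dy":271,"dz":80,"rx":0,"ry":0,"rz":0}]' 50
python3 - <<'E'
from h import *
c=r.get_calibration('wrist');im=r.grab_frame('wrist');cv2.imwrite('pics/w1.png',im[:,:,::-1])
np.save('cw1.npy',c['T'])
for n in('coffee_mill_grip',):
    for b in r.outline_of(n,'wrist')[:2]: print(b['conf'],b['extent'])
E
```

```text
t: 2.1
tool_pos: [0.3606, -0.2398, 0.3184]
tool_rot: [-3.12, -0.364, 0.0]
force: [-0.3, 0.4, -0.1]
finger_gap: 0.0883
0.82 [325.3, 122.7, 359.0, 163.4]
```

View pics/w1.png

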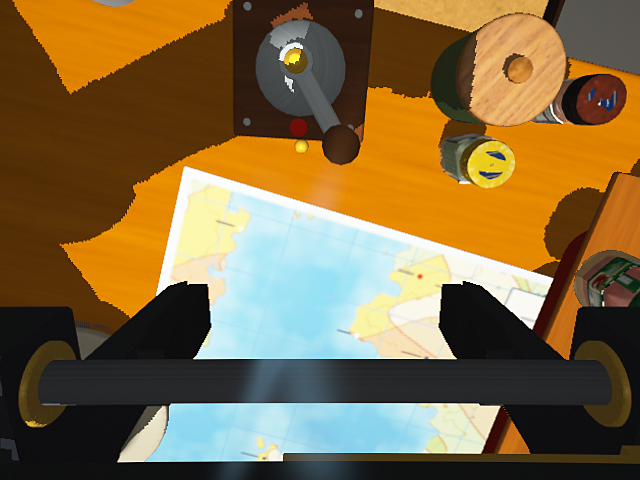

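The wrist view shows the knob top at about (341,144), the nut at (295,59) and the dot at (298,127).

```bash
python3 - <<'E'
from h import *
t,s,w=[r.get_calibration(c) for c in('top','side','wrist')]
for n,a,b,c,z in(('knobtop',(434.7,247),(295.8,125.3),(341.5,143.5),.212),('nut',(411.5,226.7),(281.7,161.7),(295,59),.170),('dot',(411.2,250),(302,176.7),(298.5,127),.104)):
    x,e=tri([(t,a),(s,b),(w,c)]);print(n,x.round(4),np.round(e,4),'w',atz(w,c,z).round(4),'tw',tri([(t,a),(w,c)])[0].round(4))
E
```

```text
knobtop [ 0.4129 -0.2381  0.2111] [0.001  0.0006 0.0006] w [ 0.4131 -0.2375  0.212 ] tw [ 0.4131 -0.2374  0.2184]
nut [ 0.4565 -0.1984  0.1647] [0.0022 0.0007 0.0016] w [ 0.4561 -0.1973  0.17  ] tw [ 0.4551 -0.1983  0.1812]
dot [ 0.412  -0.2067  0.1028] [0.002  0.0006 0.0017] w [ 0.4114 -0.2051  0.104 ] tw [ 0.4118 -0.2061  0.1198]
```

```bash

python3 -m inch '[{"hand":100,"dx":26,"dy":1,"dz":0,"rx":0,"ry":0,"rz":0},{"hand":100,"dx":52,"dy":1,"dz":0,"rx":0,"ry":0,"rz":0},{"hand":100,"dx":52,"dy":1,"dz":-20,"rx":0,"ry":0,"rz":0},{"hand":100,"dx":52,"dy":1,"dz":-40,"rx":0,"ry":0,"rz":0},{"hand":100,"dx":52,"dy":1,"dz":-60,"rx":0,"ry":0,"rz":0},{"hand":100,"dx":52,"dy":1,"dz":-80,"rx":0,"ry":0,"rz":0},{"hand":100,"dx":52,"dy":1,"dz":-80,"rx":0,"ry":0,"rz":0}]'
python3 - <<'E'
from h import *
im=r.grab_frame('wrist');cv2.imwrite('pics/w2.png',im[:,:,::-1])
w=r.get_calibration('wrist')
K=w['camera_matrix']
def proj(p):
    q=np.linalg.inv(w['T'])@np.r_[p,1];u=q[:2]/q[2];u=u*(1+w['k1']*u@u);return (K[:2,:2]@u+K[:2,2]).round(1)
o=r.get_obs();print(o['tool_pos'],proj(np.array([.4125,-.2383,.212])),proj(np.array([.4563,-.1985,.171])))
E
```

```text
t: 2.9
tool_pos: [0.4096, -0.239, 0.2368]
tool_rot: [-3.118, -0.358, 0.005]
force: [-0.2, -0.6, 0.2]
finger_gap: 0.0883
[ 0.410233   -0.23945576  0.23847287] [324.4 273.4] [267.  147.1]
```

View pics/w2.png

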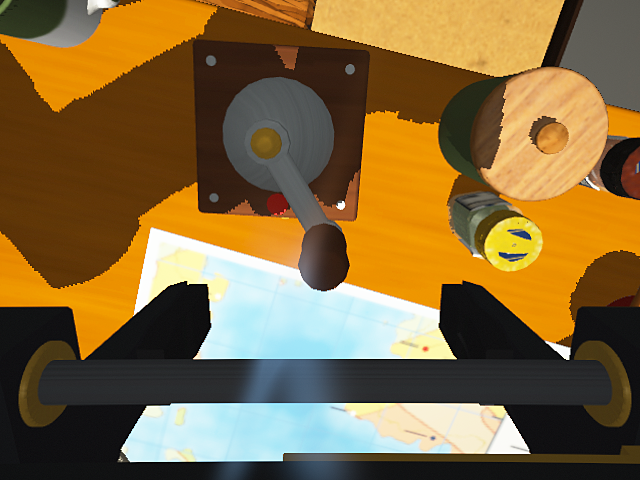

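The knob top is centred between the fingers at (325,267), and the nut is at (266,142). Both are within about 2 mm of the prediction, so I go down and close.

```bash

python3 -m inch '[{"hand":100,"dx":3,"dy":1,"dz":-15,"rx":0,"ry":0,"rz":0},{"hand":100,"dx":3,"dy":1,"dz":-30,"rx":0,"ry":0,"rz":0},{"hand":100,"dx":3,"dy":1,"dz":-45,"rx":0,"ry":0,"rz":0},{"hand":100,"dx":3,"dy":1,"dz":-60,"rx":0,"ry":0,"rz":0},{"hand":100,"dx":3,"dy":1,"dz":-62,"rx":0,"ry":0,"rz":0},{"hand":100,"dx":3,"dy":1,"dz":-62,"rx":0,"ry":0,"rz":0}]'
python3 - <<'E'
from h import *
for _ in range(3): im=r.grab_frame('wrist')
cv2.imwrite('pics/w3.png',im[:,:,::-1])
o=r.get_obs();print(o['tool_pos'],o['force'])
E
```

```text
t: 3.55
tool_pos: [0.4133, -0.239, 0.1775]
tool_rot: [-3.121, -0.358, 0.001]
force: [0.8, 0.5, 0.8]
finger_gap: 0.0884
[ 0.41349322 -0.23888342  0.17759872] [ 0.26954974  0.42442128 -0.4822999 ]
```

View pics/w3.png

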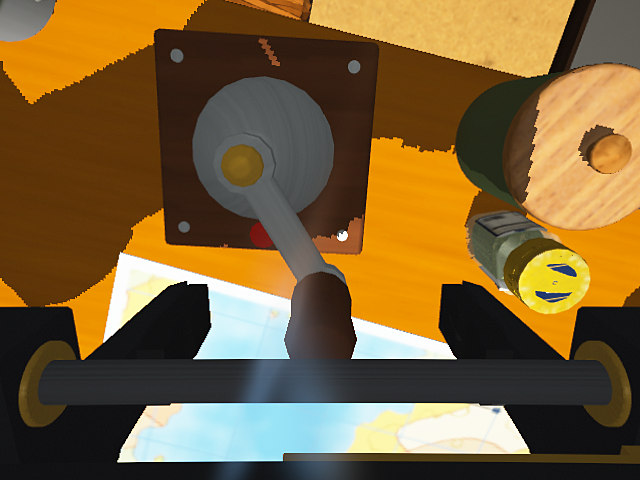

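The knob sits between the fingers, with its column at about 320 and the tips clear of the arm. I close now.

```bash

python3 -m inch '[{"hand":80,"dx":0,"dy":0,"dz":-2,"rx":0,"ry":0,"rz":0},{"hand":50,"dx":0,"dy":0,"dz":-2,"rx":0,"ry":0,"rz":0},{"hand":30,"dx":0,"dy":0,"dz":-2,"rx":0,"ry":0,"rz":0},{"hand":10,"dx":0,"dy":0,"dz":-2,"rx":0,"ry":0,"rz":0},{"hand":0,"dx":0,"dy":0,"dz":-2,"rx":0,"ry":0,"rz":0},{"hand":0,"dx":0,"dy":0,"dz":-2,"rx":0,"ry":0,"rz":0},{"hand":0,"dx":0,"dy":0,"dz":-2,"rx":0,"ry":0,"rz":0}]' 50
cat > plan.py <<'E'
import sys
from h import *
C=np.array([float(sys.argv[1]),float(sys.argv[2])]);rad=float(sys.argv[3]);st=float(sys.argv[4]);n=int(sys.argv[5])
o=r.get_obs();p=o['tool_pos'];d=p[:2]-C
a=np.arctan2(d[1],d[0]);q=(np.radians(190)-a);q=(q+np.pi)%(2*np.pi)-np.pi
print('t',round(o['t'],2),'p',p.round(4),'rad',np.hypot(*d).round(4),'q mod',q.round(3),'F',o['force'].round(1),'gap',round(o['finger_gap'],4))
k=1
acc=0
for i in range(n):
    s=st
    acc+=s
    t=C+rad*np.array([np.cos(a-acc),np.sin(a-acc)])-p[:2]
    print(i+1,(t*1000).round(0), 'q',round(q+acc,2))
print('dz', round((.1755-p[2])*1000,1))
E
python3 plan.py .4568 -.1988 .060 .1 12
```

```text
t: 4.4
tool_pos: [0.4135, -0.2389, 0.1756]
tool_rot: [3.121, 0.359, -0.001]
force: [-0.3, 0.0, -1.5]
finger_gap: 0.0346
t 4.4 p [ 0.4135 -0.2389  0.1756] rad 0.059 q mod -0.572 F [-0.3  0.  -1.5] gap 0.0346
1 [-5.  4.] q -0.47
2 [-8.  9.] q -0.37
3 [-11.  14.] q -0.27
4 [-13.  20.] q -0.17
5 [-15.  25.] q -0.07
6 [-16.  31.] q 0.03
7 [-17.  37.] q 0.13
8 [-17.  43.] q 0.23
9 [-16.  49.] q 0.33
10 [-15.  55.] q 0.43
11 [-13.  61.] q 0.53
12 [-11.  66.] q 0.63
dz -0.1
```

```bash

python3 -m inch '[{"hand":0,"dx":0,"dy":0,"dz":0,"rx":0,"ry":0,"rz":0},{"hand":0,"dx":0,"dy":0,"dz":0,"rx":0,"ry":0,"rz":0},{"hand":0,"dx":0,"dy":0,"dz":0,"rx":0,"ry":0,"rz":0},{"hand":0,"dx":0,"dy":0,"dz":0,"rx":0,"ry":0,"rz":0},{"hand":0,"dx":0,"dy":0,"dz":0,"rx":0,"ry":0,"rz":0}]' 50
python3 plan.py .4568 -.1988 .060 .1 12
```

```text
t: 4.9
tool_pos: [0.4133, -0.2382, 0.1755]
tool_rot: [-3.119, -0.359, 0.001]
force: [-2.2, 6.2, 1.3]
finger_gap: 0.0213
t 4.9 p [ 0.4133 -0.2382  0.1755] rad 0.0587 q mod -0.561 F [-2.2  6.2  1.3] gap 0.0213
1 [-5.  4.] q -0.46
2 [-8.  9.] q -0.36
3 [-11.  14.] q -0.26
4 [-13.  20.] q -0.16
5 [-15.  25.] q -0.06
6 [-16.  31.] q 0.04
7 [-16.  37.] q 0.14
8 [-16.  43.] q 0.24
9 [-16.  49.] q 0.34
10 [-14.  55.] q 0.44
11 [-13.  61.] q 0.54
12 [-10.  66.] q 0.64
dz 0.0
```

```bash

python3 - <<'E'
from h import *
im=r.grab_frame('wrist');cv2.imwrite('pics/w4.png',im[:,:,::-1])
im=r.grab_frame('side');cv2.imwrite('pics/s4.png',cv2.resize(im[80:230,220:370,::-1],None,fx=4,fy=4))
E
```

```text
(no output)
```

View pics/w4.png

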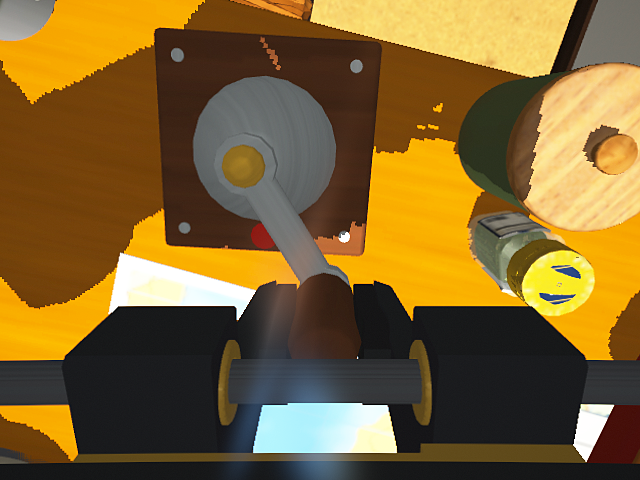

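View pics/s4.png

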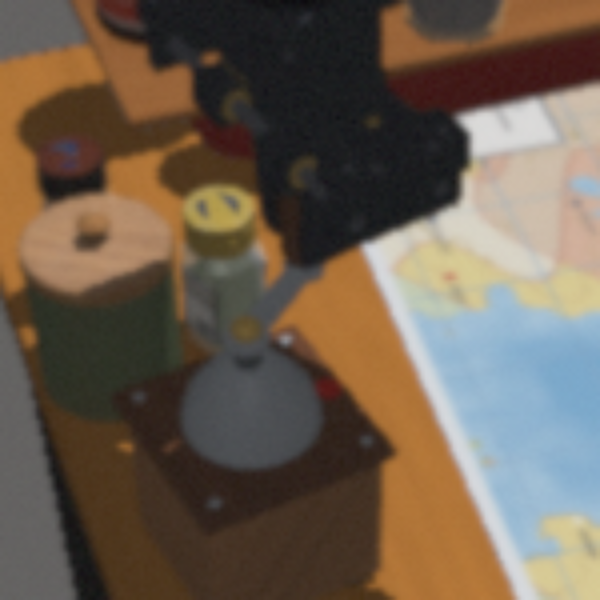

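The knob is held between the pads, at wrist column about 325. I begin with a slow first stretch.

```bash

python3 -m inch '[{"hand":0,"dx":-2,"dy":2,"dz":0,"rx":0,"ry":0,"rz":0},{"hand":0,"dx":-4,"dy":4,"dz":0,"rx":0,"ry":0,"rz":0},{"hand":0,"dx":-8,"dy":9,"dz":0,"rx":0,"ry":0,"rz":0},{"hand":0,"dx":-11,"dy":14,"dz":0,"rx":0,"ry":0,"rz":0},{"hand":0,"dx":-13,"dy":20,"dz":0,"rx":0,"ry":0,"rz":0},{"hand":0,"dx":-14,"dy":25,"dz":0,"rx":0,"ry":0,"rz":0}]' 55
python3 plan.py .4568 -.1988 .060 .1 12
```

```text
t: 5.6
tool_pos: [0.3994, -0.2137, 0.1757]
tool_rot: [3.12, 0.359, -0.0]
force: [0.9, -4.4, -0.8]
finger_gap: 0.0212
t 5.6 p [ 0.3994 -0.2137  0.1757] rad 0.0593 q mod -0.079 F [ 0.9 -4.4 -0.8] gap 0.0212
1 [-2.  6.] q 0.02
2 [-3. 12.] q 0.12
3 [-3. 18.] q 0.22
4 [-2. 24.] q 0.32
5 [-1. 30.] q 0.42
6 [ 1. 35.] q 0.52
7 [ 3. 41.] q 0.62
8 [ 6. 46.] q 0.72
9 [10. 51.] q 0.82
10 [13. 56.] q 0.92
11 [18. 60.] q 1.02
12 [22. 64.] q 1.12
dz -0.2
```

```bash

python3 -m inch '[{"hand":0,"dx":-2,"dy":6,"dz":0,"rx":0,"ry":0,"rz":0},{"hand":0,"dx":-3,"dy":12,"dz":0,"rx":0,"ry":0,"rz":0},{"hand":0,"dx":-3,"dy":18,"dz":0,"rx":0,"ry":0,"rz":0},{"hand":0,"dx":-2,"dy":24,"dz":0,"rx":0,"ry":0,"rz":0},{"hand":0,"dx":-1,"dy":30,"dz":0,"rx":0,"ry":0,"rz":0},{"hand":0,"dx":1,"dy":35,"dz":0,"rx":0,"ry":0,"rz":0},{"hand":0,"dx":3,"dy":41,"dz":0,"rx":0,"ry":0,"rz":0},{"hand":0,"dx":6,"dy":46,"dz":0,"rx":0,"ry":0,"rz":0},{"hand":0,"dx":10,"dy":51,"dz":0,"rx":0,"ry":0,"rz":0},{"hand":0,"dx":13,"dy":56,"dz":0,"rx":0,"ry":0,"rz":0},{"hand":0,"dx":18,"dy":60,"dz":0,"rx":0,"ry":0,"rz":0},{"hand":0,"dx":22,"dy":64,"dz":0,"rx":0,"ry":0,"rz":0}]' 60
python3 plan.py .4568 -.1988 .060 .12 12
python3 - <<'E'
from h import *
im=r.grab_frame('wrist');cv2.imwrite('pics/w5.png',im[:,:,::-1])
E
```

```text
t: 6.8
tool_pos: [0.4199, -0.1499, 0.1753]
tool_rot: [3.12, 0.359, -0.007]
force: [-6.3, -7.3, -0.9]
finger_gap: 0.0208
t 6.8 p [ 0.4199 -0.1499  0.1753] rad 0.0613 q mod 1.099 F [-6.3 -7.3 -0.9] gap 0.0208
1 [7. 3.] q 1.22
2 [13.  6.] q 1.34
3 [20.  9.] q 1.46
4 [27. 10.] q 1.58
5 [34. 11.] q 1.7
6 [41. 11.] q 1.82
7 [48. 10.] q 1.94
8 [55.  8.] q 2.06
9 [62.  6.] q 2.18
10 [68.  2.] q 2.3
11 [74. -2.] q 2.42
12 [80. -7.] q 2.54
dz 0.2
```

View pics/w5.png

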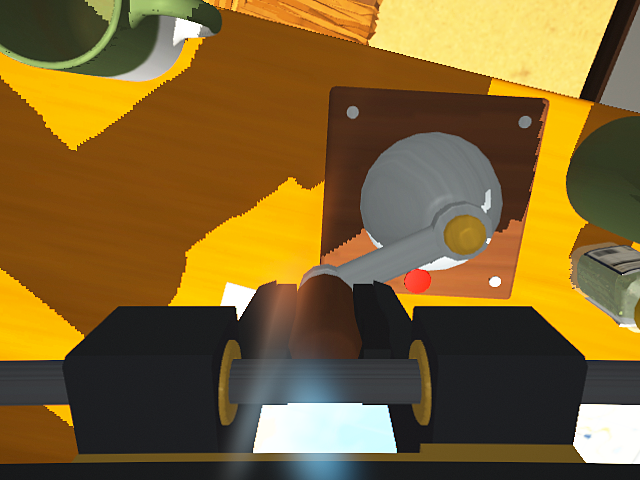

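The grip is holding: the knob is between the pads at about (325,315) and the arm has swung past the dot at (417,281).

```bash

python3 -m inch '[{"hand":0,"dx":6,"dy":3,"dz":0,"rx":0,"ry":0,"rz":0},{"hand":0,"dx":13,"dy":6,"dz":0,"rx":0,"ry":0,"rz":0},{"hand":0,"dx":20,"dy":9,"dz":0,"rx":0,"ry":0,"rz":0},{"hand":0,"dx":27,"dy":11,"dz":0,"rx":0,"ry":0,"rz":0},{"hand":0,"dx":34,"dy":11,"dz":0,"rx":0,"ry":0,"rz":0},{"hand":0,"dx":41,"dy":11,"dz":0,"rx":0,"ry":0,"rz":0},{"hand":0,"dx":48,"dy":10,"dz":0,"rx":0,"ry":0,"rz":0},{"hand":0,"dx":55,"dy":8,"dz":0,"rx":0,"ry":0,"rz":0},{"hand":0,"dx":62,"dy":6,"dz":0,"rx":0,"ry":0,"rz":0},{"hand":0,"dx":68,"dy":2,"dz":0,"rx":0,"ry":0,"rz":0},{"hand":0,"dx":74,"dy":-2,"dz":0,"rx":0,"ry":0,"rz":0},{"hand":0,"dx":80,"dy":-7,"dz":0,"rx":0,"ry":0,"rz":0}]' 60
python3 plan.py .4568 -.1985 .060 .12 12
python3 - <<'E'
from h import *
im=r.grab_frame('wrist');cv2.imwrite('pics/w6.png',im[:,:,::-1])
E
```

```text
t: 8.05
tool_pos: [0.4991, -0.1544, 0.1743]
tool_rot: [-3.116, -0.36, 0.013]
force: [-3.9, 7.6, -2.8]
finger_gap: 0.021
t 8.05 p [ 0.4991 -0.1544  0.1743] rad 0.0611 q mod 2.51 F [-3.9  7.6 -2.8] gap 0.021
1 [ 4. -6.] q 2.63
2 [  8. -12.] q 2.75
3 [ 12. -18.] q 2.87
4 [ 15. -25.] q 2.99
5 [ 16. -32.] q 3.11
6 [ 17. -39.] q 3.23
7 [ 18. -46.] q 3.35
8 [ 17. -53.] q 3.47
9 [ 15. -60.] q 3.59
10 [ 13. -67.] q 3.71
11 [ 10. -74.] q 3.83
12 [  6. -80.] q 3.95
dz 1.2
```

View pics/w6.png

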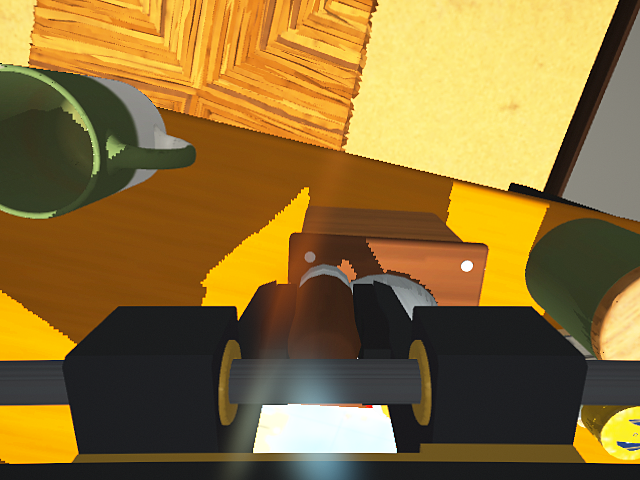

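Still held, with the knob at (325,320) and the crank on the far side of the mill.

```bash

python3 -m inch '[{"hand":0,"dx":5,"dy":-6,"dz":1,"rx":0,"ry":0,"rz":0},{"hand":0,"dx":9,"dy":-12,"dz":1,"rx":0,"ry":0,"rz":0},{"hand":0,"dx":12,"dy":-18,"dz":1,"rx":0,"ry":0,"rz":0},{"hand":0,"dx":15,"dy":-25,"dz":1,"rx":0,"ry":0,"rz":0},{"hand":0,"dx":17,"dy":-32,"dz":1,"rx":0,"ry":0,"rz":0},{"hand":0,"dx":18,"dy":-39,"dz":1,"rx":0,"ry":0,"rz":0},{"hand":0,"dx":18,"dy":-46,"dz":1,"rx":0,"ry":0,"rz":0},{"hand":0,"dx":17,"dy":-53,"dz":1,"rx":0,"ry":0,"rz":0},{"hand":0,"dx":15,"dy":-60,"dz":1,"rx":0,"ry":0,"rz":0},{"hand":0,"dx":13,"dy":-67,"dz":1,"rx":0,"ry":0,"rz":0},{"hand":0,"dx":10,"dy":-74,"dz":1,"rx":0,"ry":0,"rz":0},{"hand":0,"dx":6,"dy":-80,"dz":1,"rx":0,"ry":0,"rz":0}]' 60
python3 plan.py .4568 -.1985 .060 .12 12
```

```text
t: 9.3
tool_pos: [0.504, -0.2347, 0.1744]
tool_rot: [-3.113, -0.359, 0.019]
force: [-10.2, 9.4, -5.3]
finger_gap: 0.0214
t 9.3 p [ 0.504  -0.2347  0.1744] rad 0.0595 q mod -2.312 F [-10.2   9.4  -5.3] gap 0.0214
1 [-4. -6.] q -2.19
2 [-10. -11.] q -2.07
3 [-16. -15.] q -1.95
4 [-22. -18.] q -1.83
5 [-29. -21.] q -1.71
6 [-35. -23.] q -1.59
7 [-43. -24.] q -1.47
8 [-50. -24.] q -1.35
9 [-57. -23.] q -1.23
10 [-64. -21.] q -1.11
11 [-71. -19.] q -0.99
12 [-77. -16.] q -0.87
dz 1.1
```

```bash

python3 plan.py .4562 -.1979 .0595 .12 12
```

```text
t 9.3 p [ 0.504  -0.2347  0.1744] rad 0.0603 q mod -2.31 F [-10.2   9.4  -5.3] gap 0.0214
1 [-5. -5.] q -2.19
2 [-11. -10.] q -2.07
3 [-16. -14.] q -1.95
4 [-23. -17.] q -1.83
5 [-29. -20.] q -1.71
6 [-36. -22.] q -1.59
7 [-43. -23.] q -1.47
8 [-51. -23.] q -1.35
9 [-58. -22.] q -1.23
10 [-65. -20.] q -1.11
11 [-71. -18.] q -0.99
12 [-78. -15.] q -0.87
dz 1.1
```

```bash

python3 -m inch '[{"hand":0,"dx":-5,"dy":-5,"dz":1,"rx":0,"ry":0,"rz":0},{"hand":0,"dx":-11,"dy":-10,"dz":1,"rx":0,"ry":0,"rz":0},{"hand":0,"dx":-16,"dy":-14,"dz":1,"rx":0,"ry":0,"rz":0},{"hand":0,"dx":-23,"dy":-17,"dz":1,"rx":0,"ry":0,"rz":0},{"hand":0,"dx":-29,"dy":-20,"dz":1,"rx":0,"ry":0,"rz":0},{"hand":0,"dx":-36,"dy":-22,"dz":1,"rx":0,"ry":0,"rz":0},{"hand":0,"dx":-43,"dy":-23,"dz":1,"rx":0,"ry":0,"rz":0},{"hand":0,"dx":-51,"dy":-23,"dz":1,"rx":0,"ry":0,"rz":0},{"hand":0,"dx":-58,"dy":-22,"dz":1,"rx":0,"ry":0,"rz":0},{"hand":0,"dx":-65,"dy":-20,"dz":1,"rx":0,"ry":0,"rz":0},{"hand":0,"dx":-71,"dy":-18,"dz":1,"rx":0,"ry":0,"rz":0},{"hand":0,"dx":-78,"dy":-15,"dz":1,"rx":0,"ry":0,"rz":0}]' 60
python3 plan.py .4562 -.1979 .0595 .12 12
python3 - <<'E'
from h import *
im=r.grab_frame('wrist');cv2.imwrite('pics/w7.png',im[:,:,::-1])
E
```

```text
t: 10.5
tool_pos: [0.4263, -0.2489, 0.1756]
tool_rot: [-3.112, -0.359, 0.015]
force: [6.7, 9.8, -10.8]
finger_gap: 0.0212
t 10.5 p [ 0.4263 -0.2489  0.1756] rad 0.0591 q mod -0.866 F [  6.7   9.8 -10.8] gap 0.0212
1 [-6.  4.] q -0.75
2 [-12.   8.] q -0.63
3 [-16.  14.] q -0.51
4 [-21.  19.] q -0.39
5 [-24.  26.] q -0.27
6 [-27.  32.] q -0.15
7 [-28.  39.] q -0.03
8 [-29.  46.] q 0.09
9 [-30.  53.] q 0.21
10 [-29.  60.] q 0.33
11 [-27.  67.] q 0.45
12 [-25.  74.] q 0.57
dz -0.1
```

View pics/w7.png

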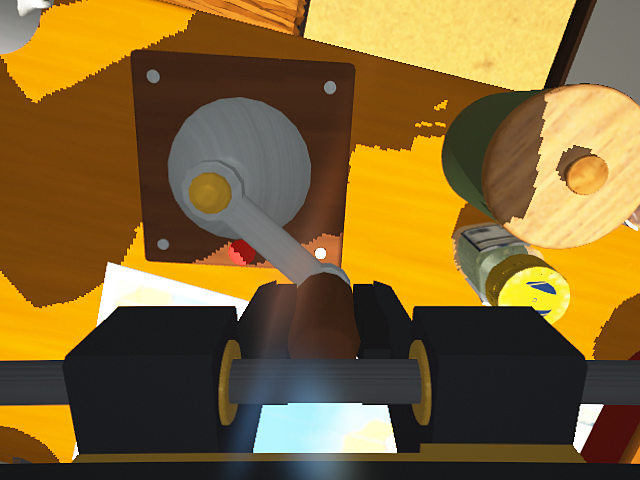

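```bash

python3 plan.py .4562 -.1967 .0592 .12 12
```

```text
t 10.55 p [ 0.4257 -0.2483  0.1757] rad 0.06 q mod -0.862 F [  2.6   8.9 -10.4] gap 0.0214
1 [-5.  5.] q -0.74
2 [-11.   9.] q -0.62
3 [-16.  15.] q -0.5
4 [-20.  20.] q -0.38
5 [-23.  27.] q -0.26
6 [-26.  33.] q -0.14
7 [-28.  40.] q -0.02
8 [-28.  47.] q 0.1
9 [-29.  54.] q 0.22
10 [-28.  61.] q 0.34
11 [-26.  68.] q 0.46
12 [-24.  75.] q 0.58
dz -0.2
```

```bash

python3 -m inch '[{"hand":0,"dx":-5,"dy":5,"dz":-1,"rx":0,"ry":0,"rz":0},{"hand":0,"dx":-11,"dy":9,"dz":-1,"rx":0,"ry":0,"rz":0},{"hand":0,"dx":-16,"dy":15,"dz":-1,"rx":0,"ry":0,"rz":0},{"hand":0,"dx":-20,"dy":20,"dz":-1,"rx":0,"ry":0,"rz":0},{"hand":0,"dx":-23,"dy":27,"dz":-1,"rx":0,"ry":0,"rz":0},{"hand":0,"dx":-26,"dy":33,"dz":-1,"rx":0,"ry":0,"rz":0},{"hand":0,"dx":-28,"dy":40,"dz":-1,"rx":0,"ry":0,"rz":0},{"hand":0,"dx":-28,"dy":47,"dz":-1,"rx":0,"ry":0,"rz":0},{"hand":0,"dx":-29,"dy":54,"dz":-1,"rx":0,"ry":0,"rz":0},{"hand":0,"dx":-28,"dy":61,"dz":-1,"rx":0,"ry":0,"rz":0},{"hand":0,"dx":-26,"dy":68,"dz":-1,"rx":0,"ry":0,"rz":0},{"hand":0,"dx":-24,"dy":75,"dz":-1,"rx":0,"ry":0,"rz":0}]' 60
python3 plan.py .4562 -.1970 .0592 .12 12
```

```text
t: 11.75
tool_pos: [0.4016, -0.1737, 0.1755]
tool_rot: [-3.114, -0.36, 0.016]
force: [-0.4, -8.7, 3.9]
finger_gap: 0.0211
t 11.75 p [ 0.4016 -0.1737  0.1755] rad 0.0594 q mod 0.578 F [-0.4 -8.7  3.9] gap 0.0211
1 [3. 6.] q 0.7
2 [ 7. 12.] q 0.82
3 [12. 18.] q 0.94
4 [17. 22.] q 1.06
5 [23. 27.] q 1.18
6 [29. 30.] q 1.3
7 [36. 33.] q 1.42
8 [42. 35.] q 1.54
9 [49. 36.] q 1.66
10 [57. 36.] q 1.78
11 [64. 35.] q 1.9
12 [71. 34.] q 2.02
dz 0.0
```

```bash

python3 -m inch '[{"hand":0,"dx":3,"dy":6,"dz":0,"rx":0,"ry":0,"rz":0},{"hand":0,"dx":7,"dy":12,"dz":0,"rx":0,"ry":0,"rz":0},{"hand":0,"dx":12,"dy":18,"dz":0,"rx":0,"ry":0,"rz":0},{"hand":0,"dx":17,"dy":22,"dz":0,"rx":0,"ry":0,"rz":0},{"hand":0,"dx":23,"dy":27,"dz":0,"rx":0,"ry":0,"rz":0},{"hand":0,"dx":29,"dy":30,"dz":0,"rx":0,"ry":0,"rz":0},{"hand":0,"dx":36,"dy":33,"dz":0,"rx":0,"ry":0,"rz":0},{"hand":0,"dx":42,"dy":35,"dz":0,"rx":0,"ry":0,"rz":0},{"hand":0,"dx":49,"dy":36,"dz":0,"rx":0,"ry":0,"rz":0},{"hand":0,"dx":57,"dy":36,"dz":0,"rx":0,"ry":0,"rz":0},{"hand":0,"dx":64,"dy":35,"dz":0,"rx":0,"ry":0,"rz":0},{"hand":0,"dx":71,"dy":34,"dz":0,"rx":0,"ry":0,"rz":0}]' 60
python3 plan.py .4564 -.1975 .0595 .12 12
```

```text
t: 12.95
tool_pos: [0.4705, -0.1384, 0.1746]
tool_rot: [-3.111, -0.361, 0.026]
force: [-10.5, -1.2, 0.1]
finger_gap: 0.021
t 12.95 p [ 0.4705 -0.1384  0.1746] rad 0.0607 q mod 1.979 F [-10.5  -1.2   0.1] gap 0.021
1 [ 7. -3.] q 2.1
2 [13. -6.] q 2.22
3 [ 19. -10.] q 2.34
4 [ 25. -14.] q 2.46
5 [ 30. -19.] q 2.58
6 [ 34. -25.] q 2.7
7 [ 38. -31.] q 2.82
8 [ 41. -37.] q 2.94
9 [ 43. -44.] q 3.06
10 [ 45. -51.] q 3.18
11 [ 45. -58.] q 3.3
12 [ 45. -65.] q 3.42
dz 0.9
```

```bash

python3 -m inch '[{"hand":0,"dx":7,"dy":-2,"dz":1,"rx":0,"ry":0,"rz":0},{"hand":0,"dx":13,"dy":-5,"dz":1,"rx":0,"ry":0,"rz":0},{"hand":0,"dx":19,"dy":-9,"dz":1,"rx":0,"ry":0,"rz":0},{"hand":0,"dx":25,"dy":-14,"dz":1,"rx":0,"ry":0,"rz":0},{"hand":0,"dx":30,"dy":-19,"dz":1,"rx":0,"ry":0,"rz":0},{"hand":0,"dx":34,"dy":-25,"dz":1,"rx":0,"ry":0,"rz":0},{"hand":0,"dx":38,"dy":-31,"dz":1,"rx":0,"ry":0,"rz":0},{"hand":0,"dx":41,"dy":-37,"dz":1,"rx":0,"ry":0,"rz":0},{"hand":0,"dx":43,"dy":-44,"dz":1,"rx":0,"ry":0,"rz":0},{"hand":0,"dx":45,"dy":-51,"dz":1,"rx":0,"ry":0,"rz":0},{"hand":0,"dx":45,"dy":-58,"dz":1,"rx":0,"ry":0,"rz":0},{"hand":0,"dx":45,"dy":-65,"dz":1,"rx":0,"ry":0,"rz":0}]' 60
python3 plan.py .4560 -.1972 .0592 .12 12
```

```text
t: 14.15
tool_pos: [0.5165, -0.2016, 0.1743]
tool_rot: [-3.108, -0.361, 0.023]
force: [10.1, 3.4, -9.8]
finger_gap: 0.0214
t 14.15 p [ 0.5165 -0.2016  0.1743] rad 0.0606 q mod -2.895 F [10.1  3.4 -9.8] gap 0.0214
1 [-2. -7.] q -2.77
2 [ -4. -14.] q -2.65
3 [ -7. -20.] q -2.53
4 [-10. -27.] q -2.41
5 [-14. -32.] q -2.29
6 [-19. -38.] q -2.17
7 [-24. -42.] q -2.05
8 [-30. -46.] q -1.93
9 [-36. -50.] q -1.81
10 [-43. -52.] q -1.69
11 [-50. -54.] q -1.57
12 [-57. -55.] q -1.45
dz 1.2
```

```bash

python3 plan.py .4572 -.1972 .0597 .12 12
```

```text
t 14.15 p [ 0.5165 -0.2016  0.1743] rad 0.0594 q mod -2.893 F [10.1  3.4 -9.8] gap 0.0214
1 [-1. -7.] q -2.77
2 [ -2. -14.] q -2.65
3 [ -5. -21.] q -2.53
4 [ -8. -27.] q -2.41
5 [-13. -33.] q -2.29
6 [-17. -38.] q -2.17
7 [-23. -43.] q -2.05
8 [-29. -47.] q -1.93
9 [-35. -50.] q -1.81
10 [-42. -53.] q -1.69
11 [-49. -54.] q -1.57
12 [-56. -55.] q -1.45
dz 1.2
```

```bash

python3 -m inch '[{"hand":0,"dx":0,"dy":-7,"dz":0,"rx":0,"ry":0,"rz":0},{"hand":0,"dx":-2,"dy":-14,"dz":0,"rx":0,"ry":0,"rz":0},{"hand":0,"dx":-5,"dy":-21,"dz":0,"rx":0,"ry":0,"rz":0},{"hand":0,"dx":-8,"dy":-27,"dz":0,"rx":0,"ry":0,"rz":0},{"hand":0,"dx":-13,"dy":-32,"dz":0,"rx":0,"ry":0,"rz":0},{"hand":0,"dx":-18,"dy":-38,"dz":0,"rx":0,"ry":0,"rz":0},{"hand":0,"dx":-24,"dy":-42,"dz":0,"rx":0,"ry":0,"rz":0},{"hand":0,"dx":-30,"dy":-46,"dz":0,"rx":0,"ry":0,"rz":0},{"hand":0,"dx":-36,"dy":-49,"dz":0,"rx":0,"ry":0,"rz":0},{"hand":0,"dx":-42,"dy":-52,"dz":0,"rx":0,"ry":0,"rz":0},{"hand":0,"dx":-49,"dy":-53,"dz":0,"rx":0,"ry":0,"rz":0},{"hand":0,"dx":-56,"dy":-54,"dz":0,"rx":0,"ry":0,"rz":0}]' 60
python3 plan.py .4566 -.1970 .0595 .12 12
```

```text
t: 15.35
tool_pos: [0.46, -0.2568, 0.1749]
tool_rot: [-3.11, -0.361, 0.022]
force: [1.0, -4.5, 2.4]
finger_gap: 0.0211
t 15.35 p [ 0.46   -0.2568  0.1749] rad 0.0599 q mod -1.452 F [ 1.  -4.5  2.4] gap 0.0211
1 [-7.  0.] q -1.33
2 [-14.   1.] q -1.21
3 [-21.   3.] q -1.09
4 [-28.   6.] q -0.97
5 [-34.   9.] q -0.85
6 [-40.  13.] q -0.73
7 [-45.  18.] q -0.61
8 [-50.  23.] q -0.49
9 [-54.  29.] q -0.37
10 [-58.  35.] q -0.25
11 [-60.  42.] q -0.13
12 [-62.  49.] q -0.01
dz 0.6
```

```bash

python3 -m inch '[{"hand":0,"dx":-7,"dy":0,"dz":0,"rx":0,"ry":0,"rz":0},{"hand":0,"dx":-14,"dy":1,"dz":0,"rx":0,"ry":0,"rz":0},{"hand":0,"dx":-21,"dy":3,"dz":0,"rx":0,"ry":0,"rz":0},{"hand":0,"dx":-28,"dy":6,"dz":0,"rx":0,"ry":0,"rz":0},{"hand":0,"dx":-34,"dy":9,"dz":0,"rx":0,"ry":0,"rz":0},{"hand":0,"dx":-40,"dy":13,"dz":0,"rx":0,"ry":0,"rz":0},{"hand":0,"dx":-45,"dy":18,"dz":0,"rx":0,"ry":0,"rz":0},{"hand":0,"dx":-50,"dy":23,"dz":0,"rx":0,"ry":0,"rz":0},{"hand":0,"dx":-54,"dy":29,"dz":0,"rx":0,"ry":0,"rz":0},{"hand":0,"dx":-57,"dy":34,"dz":0,"rx":0,"ry":0,"rz":0},{"hand":0,"dx":-59,"dy":38,"dz":0,"rx":0,"ry":0,"rz":0},{"hand":0,"dx":-60,"dy":41,"dz":0,"rx":0,"ry":0,"rz":0}]' 60
python3 plan.py .4566 -.1974 .0595 .05 6
python3 - <<'E'
from h import *
im=r.grab_frame('wrist');cv2.imwrite('pics/w8.png',im[:,:,::-1])
E
```

```text
t: 16.55
tool_pos: [0.4, -0.2158, 0.1755]
tool_rot: [-3.112, -0.362, 0.02]
force: [-1.7, -3.9, 6.0]
finger_gap: 0.0213
t 16.55 p [ 0.4    -0.2158  0.1755] rad 0.0595 q mod -0.139 F [-1.7 -3.9  6. ] gap 0.0213
1 [-1.  3.] q -0.09
2 [-2.  6.] q -0.04
3 [-2.  9.] q 0.01
4 [-3. 12.] q 0.06
5 [-3. 15.] q 0.11
6 [-3. 18.] q 0.16
dz -0.0
```

View pics/w8.png

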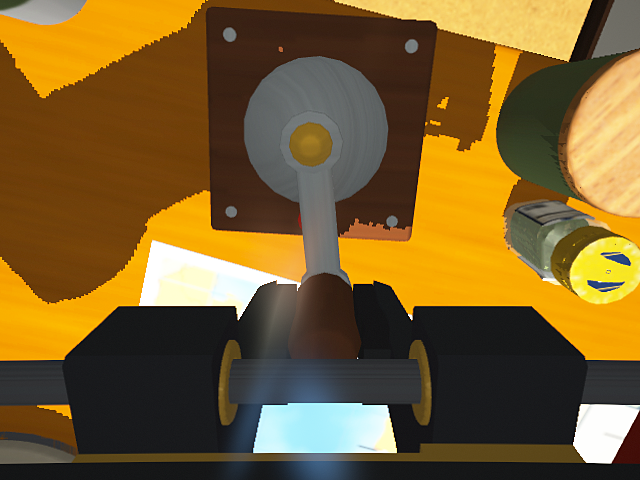

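The arm almost covers the dot, which peeks out at its left edge at (301,222). It needs about 0.14 rad more. I finish that, settle, then open.

```bash

python3 -m inch '[{"hand":0,"dx":-1,"dy":3,"dz":0,"rx":0,"ry":0,"rz":0},{"hand":0,"dx":-2,"dy":6,"dz":0,"rx":0,"ry":0,"rz":0},{"hand":0,"dx":-2,"dy":8,"dz":0,"rx":0,"ry":0,"rz":0},{"hand":0,"dx":-2,"dy":8,"dz":0,"rx":0,"ry":0,"rz":0},{"hand":0,"dx":-2,"dy":8,"dz":0,"rx":0,"ry":0,"rz":0},{"hand":0,"dx":-2,"dy":8,"dz":0,"rx":0,"ry":0,"rz":0}]' 60
python3 plan.py .4566 -.1974 .0595 .05 1
python3 - <<'E'
from h import *
im=r.grab_frame('wrist');cv2.imwrite('pics/w9.png',im[:,:,::-1])
E
```

```text
t: 17.2
tool_pos: [0.3978, -0.2071, 0.1755]
tool_rot: [-3.111, -0.362, 0.021]
force: [-0.4, -0.8, 4.4]
finger_gap: 0.0216
t 17.2 p [ 0.3978 -0.2071  0.1755] rad 0.0596 q mod 0.012 F [-0.4 -0.8  4.4] gap 0.0216
1 [-0.  3.] q 0.06
dz -0.0
```

View pics/w9.png

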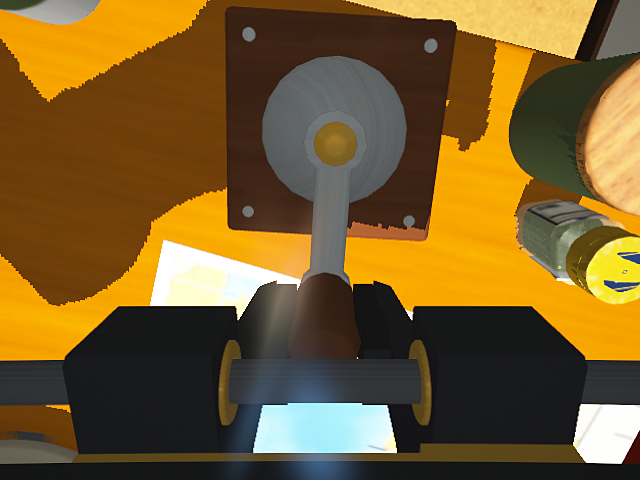

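The dot is now fully under the arm, which stands square to the front edge, so I release and then rise.

```bash

python3 -m inch '[{"hand":40,"dx":0,"dy":0,"dz":0,"rx":0,"ry":0,"rz":0},{"hand":70,"dx":0,"dy":0,"dz":0,"rx":0,"ry":0,"rz":0},{"hand":100,"dx":0,"dy":0,"dz":0,"rx":0,"ry":0,"rz":0},{"hand":100,"dx":0,"dy":0,"dz":0,"rx":0,"ry":0,"rz":0},{"hand":100,"dx":0,"dy":0,"dz":0,"rx":0,"ry":0,"rz":0},{"hand":100,"dx":0,"dy":0,"dz":0,"rx":0,"ry":0,"rz":0},{"hand":100,"dx":0,"dy":0,"dz":0,"rx":0,"ry":0,"rz":0},{"hand":100,"dx":0,"dy":0,"dz":0,"rx":0,"ry":0,"rz":0}]'
python3 plan.py .4566 -.1974 .0595 .05 1
```

```text
t: 18.05
tool_pos: [0.3978, -0.2071, 0.1755]
tool_rot: [-3.11, -0.362, 0.021]
force: [0.7, 0.1, -0.4]
finger_gap: 0.0831
t 18.05 p [ 0.3978 -0.2071  0.1755] rad 0.0596 q mod 0.012 F [ 0.7  0.1 -0.4] gap 0.0831
1 [-0.  3.] q 0.06
dz -0.0
```

```bash

python3 -m inch '[{"hand":100,"dx":0,"dy":0,"dz":10,"rx":0,"ry":0,"rz":0},{"hand":100,"dx":0,"dy":0,"dz":30,"rx":0,"ry":0,"rz":0},{"hand":100,"dx":0,"dy":0,"dz":50,"rx":0,"ry":0,"rz":0},{"hand":100,"dx":0,"dy":0,"dz":80,"rx":0,"ry":0,"rz":0},{"hand":100,"dx":-20,"dy":0,"dz":110,"rx":0,"ry":0,"rz":0},{"hand":100,"dx":-40,"dy":0,"dz":130,"rx":0,"ry":0,"rz":0},{"hand":100,"dx":-50,"dy":0,"dz":140,"rx":0,"ry":0,"rz":0},{"hand":100,"dx":-50,"dy":0,"dz":140,"rx":0,"ry":0,"rz":0},{"hand":100,"dx":-50,"dy":0,"dz":140,"rx":0,"ry":0,"rz":0}]'
python3 - <<'E'
from h import *
im=r.grab_frame('wrist');cv2.imwrite('pics/w10.png',im[:,:,::-1]);print([ (b['conf'],b['extent']) for b in r.boxes_of('coffee_mill_grip','wrist')])
w=r.get_calibration('wrist')
im=r.grab_frame('side');print([ (b['conf'],b['extent']) for b in r.boxes_of('spice_mill_grip','side')]);cv2.imwrite('pics/s10.png',im[:,:,::-1]);print(r.get_obs()['force'])
E
```

```text
t: 18.95
tool_pos: [0.3479, -0.207, 0.3149]
tool_rot: [-3.11, -0.361, 0.021]
force: [0.1, 0.2, -0.3]
finger_gap: 0.0883
[(0.72, [330.5, 125.6, 364.9, 167.4])]
[(0.9, [361.3, 304.0, 380.9, 329.0])]
[ 0.12912617 -0.05189948 -0.4688083 ]
```

View pics/w10.png

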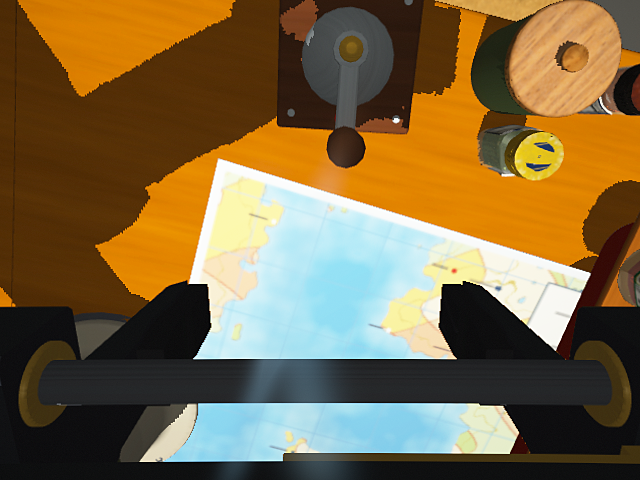

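View pics/s10.png

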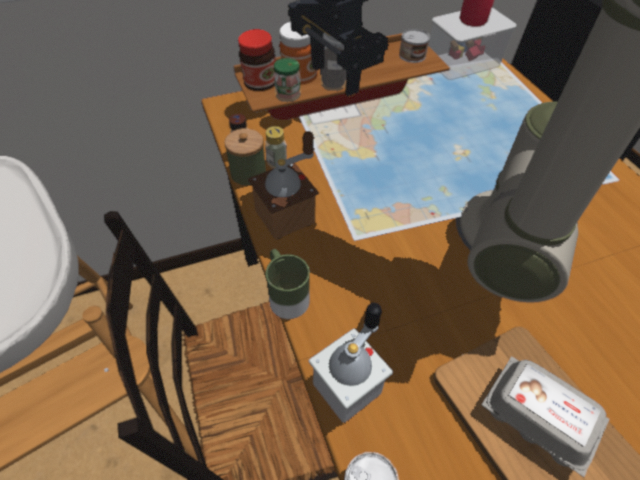

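The wrist view shows the crank arm from the nut (350,48) to the knob (346,146), square over the dot. In the side view the spice mill's knob is still at (372,316) and the gripper is clear.

```bash
python3 - <<'E'
from h import *
w=r.get_calibration('wrist')
n=atz(w,(350.5,48),.170);k=atz(w,(346,144),.212);d=k-n
print(np.degrees(np.arctan2(d[1],d[0]))%360, 'dot dir ~190')
r.job_done()
E
```

```text
189.64027518967845 dot dir ~190
the job is handed in; nothing more can be done
```

I turned the coffee mill's crank clockwise by the knob for two full turns and on to the red dot. I then let go, moved clear and handed the job in at about 19 s of the 67 s allowed. No verdict is reported.

- **Pace:** I drove the crank at about 1.2 rad/s on average, keeping hold through both heavy spots. Crank speed was not measured directly. From the tool's position it went from -0.57 to about 12.58 rad.
- **Forces:** the forces read between moves stayed below about 16 N. The sideways pull varied by around 10–14 N in places, so I corrected the estimated crank centre by 1–2 mm along the way.
- **Knob size:** the fingers closed to 21 mm instead of the stated 24 mm. The pictures taken while turning showed the knob staying between the pads.
- **Last checks:**
  - The crank arm points at 189.6° against about 190° for the dot, in the picture taken after release.
  - The contact force is near zero with the fingers open and clear of the mill.
  - The spice mill's knob is at the same place in the side picture as at the start, within about 2 px.

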